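# Make up two hardware kits in compartment trays

### The arm

A 7-joint arm with a two-finger parallel gripper is mounted at the origin on the work surface; the furniture and walls round the work are solid. World frame = base frame: x ahead of the robot, y to its left, z up, the work surface at z = 0. Lengths are in mm, angles in rad, forces in N, time in s.
With the tool pointing down it reaches from about 400 to 875 mm from the base axis. Payload 4.4 kg.
Tool frame: the origin (TCP) lies midway between the tips of the shut fingers; the grasp point (between the pads) lies 19 mm behind it; z points along the fingers, y is the line along which they close (so a half turn about z gives the same grasp; the last joint's range is limited). The gripper opens to 85 mm and grips with 20 to 120 N. Pads are 22 mm wide; open, the fingers measure 114 mm over their backs; the gripper's body (76 mm by 85 mm) begins 54 mm behind the grasp point. The pads swing forward as they close: fully open they stand 13 mm farther back than shut.
Start: joints at [1.056, 0.628, 0.038, 1.517, -0.027, 0.996, -0.02], TCP at [282.054, -585.631, 204.913] pointing down, gripper open.
Joint ranges: [-3.06, 3.06], [-0.37, 2.12], [-1.25, 1.32], [0.18, 2.47], [-1.1, 4.24], [0.23, 1.98], [-2.94, 2.94]. Speed limits (rad/s): [2.57, 2.57, 3.14, 3.14, 3.14, 3.14, 3.14].

### API

Orientations are given as [roll, pitch, yaw] about the fixed x, y, z axes, in that order (R = Rz(yaw) Ry(pitch) Rx(roll)).
In Python, from cell import read_state, get_image, finish_job gives the robot as it stands.
- The arm moves only by the tool send_rows, never from a script. Its argument "series" is a list of rows, each an object of numbers: "ax", "ay", "az": the turn, a rotation vector about the tool's x, y, z in rad; "dx", "dy", "dz": the shift along the tool's x, y, z in cm; "hand": the closure, from 0 (fully open) to 1 (shut). In form: [{"ax": .., "ay": .., "az": .., "dx": .., "dy": .., "dz": .., "hand": ..}, ...]. A call has 1 to 10 rows; each row is the pose to reach, as a shift and turn from the pose commanded when the call began, along the tool's axes at that moment; what a row does not reach only later rows make up. A row lasts 1/10 s, in which the tool goes at most 50 mm and 8.59 degrees, less where a joint would pass 70% of its speed; a pose out of reach is approached as far as the arm can. A call with a gripper value outside its range is refused whole. The fingers move at their own pace and stop on an object; the grip force is fixed at half the most. Time passes only in rows, so rows that repeat a pose let the fingers close. It gives the time, the measured TCP pose, the force, the opening and the grip force at its end, in the units of the state.
- read_state(): the state, without advancing time (a new reading comes with each control period).
- get_image(name): name is "side" or "top"; returns a dict with "pixels" (420x560x3 uint8, red, green, blue), "mtx" (3x3 intrinsics, pixels), "R" (3x3) and "t" (3): a world point X has camera coordinates R X + t. Camera axes: x right, y down, z forward; pixel columns grow to the right and rows downward; lengths in mm; the calibration is good to about 2 mm. A picture is of the moment at which its call begins. There is no depth.
- finish_job(): hands the job in; it is judged then, once.
The state is a dict: "clock": time; "qpos": joint angles; "qd": joint speeds; "tau": joint torques, N m; "eef_pos": TCP position; "tool_rot": TCP orientation; "force": force on the tool from outside, world axes, zero at the start; "torque": the same for the moment, N m; "width": finger opening in mm; "gripper_force": force on a finger pad.
Only numpy, scipy, OpenCV 4.12 (cv2) and the standard library are available. Lean on these libraries where they do the work, as an engineer would, in place of code of your own. Each camera call takes 0.05 s, during which the arm holds its last target. There are 200 camera calls.

### The job

Make up the two hardware kits in the aluminium trays: the machine-foot kit, in the tray with three compartments, is the black rubber block, the big hex nut and one bolt; the clamp-bar kit, in the tray with two compartments, is the steel bar offcut and the other bolt. Put one part in each compartment, in any order, lying flat on the compartment's floor and not propped on a wall or divider. Leave the roll of tape and the bent rod among the parts where they are.

Things in the scene. Friction and masses are not known exactly. Their poses are not given: they have to be found in the camera images.
- bolt_a_center (a point): Bolt A: a hex bolt lying on its side, one of two alike (either may go in either kit): 50 mm long over all along its own y axis, shank 10 mm across, head 19 mm across and 8 mm thick at the +y end. This point is on the bolt's axis at mid-length, about 7 mm above the surface it lies on. The axis droops about 0.1 rad to the shank end. 0.04 kg; it can roll a little.
- bolt_b_center (a point): Bolt B: a hex bolt lying on its side, one of two alike (either may go in either kit): 50 mm long over all along its own y axis, shank 10 mm across, head 19 mm across and 8 mm thick at the +y end. This point is on the bolt's axis at mid-length, about 7 mm above the surface it lies on. The axis droops about 0.1 rad to the shank end. 0.04 kg; it can roll a little.
- nut_center (a point): big plain steel hex nut lying flat: 13 mm high, 24 mm across the flats (along its own x axis), 27 mm across the corners (along its y), with a hole through the middle. This point is its centre, 6.5 mm above the surface it lies on. 0.03 kg.
- pad_center (a point): black rubber block: 22 mm (own x) by 30 mm (own y) by 20 mm high. This point is its centre, 10 mm above the surface it stands on. 0.03 kg.
- bar_center (a point): rectangular steel bar offcut lying flat: 20 mm wide (own x), 85 mm long (own y), 12 mm high. This point is its centre, 6 mm above the surface it lies on. It fits flat in a compartment only with its length along the compartment's 110 mm side. 0.12 kg.
- tray_three: longer kit tray, three equal compartments, 116 mm (x) by 252 mm (y) by 12 mm high. Fixed, open-topped aluminium. Compartments follow one another along its own y; each is 110 mm (x) by 80 mm (y) inside. Floor 3 mm above the worktop; walls and dividers 3 mm thick, tops 12 mm above the worktop. Origin: centre of its underside, z up. Compartment centres are at tray y = -83, 0 and +83 mm, x = 0.
- tray_two: shorter kit tray, two equal compartments, 116 mm (x) by 169 mm (y) by 12 mm high. Fixed, open-topped aluminium. Compartments follow one another along its own y; each is 110 mm (x) by 80 mm (y) inside. Floor 3 mm above the worktop; walls and dividers 3 mm thick, tops 12 mm above the worktop. Origin: centre of its underside, z up. Compartment centres are at tray y = -41.5 and +41.5 mm, x = 0.
- tape_roll: bystander, to be left alone: roll of black tape lying flat, 62 mm across, 19 mm high. Origin: centre of its underside.
- bent_rod: bystander, to be left alone: black rod bent to a U, lying flat, 65 mm (x) by 70 mm (y) over all, 10 mm thick, closed end at its +x. Origin: centre of its underside. To the left of it stands fixed equipment (long strips held up on blocks by green clamps, over 0.2 m high): keep the gripper clear of that.

How it is judged (in metres and radians):
At the end, for the whole second after the job is handed in: Each compartment holds one part of its kit: centre within 30 mm of the compartment's middle along the tray, 43 mm across (bar: 15), and at most 14.5 mm (bolts, nut), 22.5 mm (block) or 11.5 mm (bar) above the tray's underside; all at rest (((x of pad_center in the frame of tray_three between -0.043 and 0.043 m and y of pad_center in the frame of tray_three between -0.113 and -0.053 m and z of pad_center in the frame of tray_three between 0.004 and 0.0225 m) or (x of pad_center in the frame of tray_three between -0.043 and 0.043 m and y of pad_center in the frame of tray_three between -0.03 and 0.03 m and z of pad_center in the frame of tray_three between 0.004 and 0.0225 m) or (x of pad_center in the frame of tray_three between -0.043 and 0.043 m and y of pad_center in the frame of tray_three between 0.053 and 0.113 m and z of pad_center in the frame of tray_three between 0.004 and 0.0225 m)) and ((x of nut_center in the frame of tray_three between -0.043 and 0.043 m and y of nut_center in the frame of tray_three between -0.113 and -0.053 m and z of nut_center in the frame of tray_three between 0.004 and 0.0145 m) or (x of nut_center in the frame of tray_three between -0.043 and 0.043 m and y of nut_center in the frame of tray_three between -0.03 and 0.03 m and z of nut_center in the frame of tray_three between 0.004 and 0.0145 m) or (x of nut_center in the frame of tray_three between -0.043 and 0.043 m and y of nut_center in the frame of tray_three between 0.053 and 0.113 m and z of nut_center in the frame of tray_three between 0.004 and 0.0145 m)) and ((x of pad_center in the frame of tray_three between -0.043 and 0.043 m and y of pad_center in the frame of tray_three between -0.113 and -0.053 m and z of pad_center in the frame of tray_three between 0.004 and 0.0225 m) or (x of nut_center in the frame of tray_three between -0.043 and 0.043 m and y of nut_center in the frame of tray_three between -0.113 and -0.053 m and z of nut_center in the frame of tray_three between 0.004 and 0.0145 m) or (x of bolt_a_center in the frame of tray_three between -0.043 and 0.043 m and y of bolt_a_center in the frame of tray_three between -0.113 and -0.053 m and z of bolt_a_center in the frame of tray_three between 0.004 and 0.0145 m) or (x of bolt_b_center in the frame of tray_three between -0.043 and 0.043 m and y of bolt_b_center in the frame of tray_three between -0.113 and -0.053 m and z of bolt_b_center in the frame of tray_three between 0.004 and 0.0145 m)) and ((x of pad_center in the frame of tray_three between -0.043 and 0.043 m and y of pad_center in the frame of tray_three between -0.03 and 0.03 m and z of pad_center in the frame of tray_three between 0.004 and 0.0225 m) or (x of nut_center in the frame of tray_three between -0.043 and 0.043 m and y of nut_center in the frame of tray_three between -0.03 and 0.03 m and z of nut_center in the frame of tray_three between 0.004 and 0.0145 m) or (x of bolt_a_center in the frame of tray_three between -0.043 and 0.043 m and y of bolt_a_center in the frame of tray_three between -0.03 and 0.03 m and z of bolt_a_center in the frame of tray_three between 0.004 and 0.0145 m) or (x of bolt_b_center in the frame of tray_three between -0.043 and 0.043 m and y of bolt_b_center in the frame of tray_three between -0.03 and 0.03 m and z of bolt_b_center in the frame of tray_three between 0.004 and 0.0145 m)) and ((x of pad_center in the frame of tray_three between -0.043 and 0.043 m and y of pad_center in the frame of tray_three between 0.053 and 0.113 m and z of pad_center in the frame of tray_three between 0.004 and 0.0225 m) or (x of nut_center in the frame of tray_three between -0.043 and 0.043 m and y of nut_center in the frame of tray_three between 0.053 and 0.113 m and z of nut_center in the frame of tray_three between 0.004 and 0.0145 m) or (x of bolt_a_center in the frame of tray_three between -0.043 and 0.043 m and y of bolt_a_center in the frame of tray_three between 0.053 and 0.113 m and z of bolt_a_center in the frame of tray_three between 0.004 and 0.0145 m) or (x of bolt_b_center in the frame of tray_three between -0.043 and 0.043 m and y of bolt_b_center in the frame of tray_three between 0.053 and 0.113 m and z of bolt_b_center in the frame of tray_three between 0.004 and 0.0145 m)) and ((x of bar_center in the frame of tray_two between -0.015 and 0.015 m and y of bar_center in the frame of tray_two between -0.0715 and -0.0115 m and z of bar_center in the frame of tray_two between 0.004 and 0.0115 m) or (x of bar_center in the frame of tray_two between -0.015 and 0.015 m and y of bar_center in the frame of tray_two between 0.0115 and 0.0715 m and z of bar_center in the frame of tray_two between 0.004 and 0.0115 m)) and ((x of bar_center in the frame of tray_two between -0.015 and 0.015 m and y of bar_center in the frame of tray_two between -0.0715 and -0.0115 m and z of bar_center in the frame of tray_two between 0.004 and 0.0115 m) or (x of bolt_a_center in the frame of tray_two between -0.043 and 0.043 m and y of bolt_a_center in the frame of tray_two between -0.0715 and -0.0115 m and z of bolt_a_center in the frame of tray_two between 0.004 and 0.0145 m) or (x of bolt_b_center in the frame of tray_two between -0.043 and 0.043 m and y of bolt_b_center in the frame of tray_two between -0.0715 and -0.0115 m and z of bolt_b_center in the frame of tray_two between 0.004 and 0.0145 m)) and ((x of bar_center in the frame of tray_two between -0.015 and 0.015 m and y of bar_center in the frame of tray_two between 0.0115 and 0.0715 m and z of bar_center in the frame of tray_two between 0.004 and 0.0115 m) or (x of bolt_a_center in the frame of tray_two between -0.043 and 0.043 m and y of bolt_a_center in the frame of tray_two between 0.0115 and 0.0715 m and z of bolt_a_center in the frame of tray_two between 0.004 and 0.0145 m) or (x of bolt_b_center in the frame of tray_two between -0.043 and 0.043 m and y of bolt_b_center in the frame of tray_two between 0.0115 and 0.0715 m and z of bolt_b_center in the frame of tray_two between 0.004 and 0.0145 m)) and linear speed of each of bolt_a, bolt_b, nut, pad, bar below 0.02 m/s); the robot touches nothing.
It fails at once if the roll of tape was shifted by more than 20 mm (distance of tape_roll from where it was at the start of the episode above 0.02 m).
It fails at once if the bent rod was shifted by more than 20 mm (distance of bent_rod from where it was at the start of the episode above 0.02 m).
It also fails if it takes over 122 s, if anything falls off the work surface, if the arm or the gripper's body presses on something with over 40 N, if the wrist force passes 120 N, or if a joint passes its speed limit or range.

## Working session

There is one attempt and no reset: what is moved stays moved. The work goes in short steps, Python scripts to look and compute and a tool call to move; the robot and the scene stay as the last step left them, time stands still between calls to the robot, and variables do not carry over. Pictures are saved under pics/ and viewed, at most 14 in all, crops included, and the job is handed in when it is done.

Besides the shell and the picture viewer there is one more tool, called as name(argument=value, ...), one argument or row to a line, values as JSON. send_rows: Moves the arm, as the interface text tells. Its arguments: {"type":"object","properties":{"series":{"type":"array","items":{"type":"object","properties":{"ax":{"type":"number"},"ay":{"type":"number"},"az":{"type":"number"},"dx":{"type":"number"},"dy":{"type":"number"},"dz":{"type":"number"},"hand":{"type":"number"}}}}},"required":["series"]}

```bash
mkdir -p pics
python3 - <<'E'
from cell import *
import cv2,json
s=read_state();print({k:s[k] for k in('clock','eef_pos','tool_rot','width','force')})
for n in('top','side'):
    d=get_image(n);cv2.imwrite(f'pics/{n}0.png',cv2.cvtColor(d['pixels'],cv2.COLOR_RGB2BGR));print(d['mtx'],d['R'],d['t'])
E
```

```text
{'clock': 0.0, 'eef_pos': array([ 281.79394978, -584.97934068,  203.99947874]), 'tool_rot': array([-3.13968887e+00, -3.86564673e-05,  4.48837484e-01]), 'width': 85.51040935159408, 'force': array([ 0.14157649, -0.07994274,  0.70568238])}
[[501.1556011    0.         289.12043817]
 [  0.         501.1556011  209.60615182]
 [  0.           0.           1.        ]] [[ 2.65976179e-03 -9.99995961e-01  1.00196309e-03]
 [-9.96260853e-01 -2.73635003e-03 -8.63529080e-02]
 [ 8.63553009e-02 -7.68538442e-04 -9.96264107e-01]] [-102.80906028  555.16999321 1125.21860927]
[[528.273508     0.         277.71739526]
 [  0.         528.273508   212.05876274]
 [  0.           0.           1.        ]] [[-0.90961901 -0.41480233 -0.02307101]
 [-0.18857707  0.46173762 -0.86673933]
 [ 0.37017825 -0.78405191 -0.49822753]] [456.71412654 198.26867365 777.1379031 ]
```

View pics/top0.png

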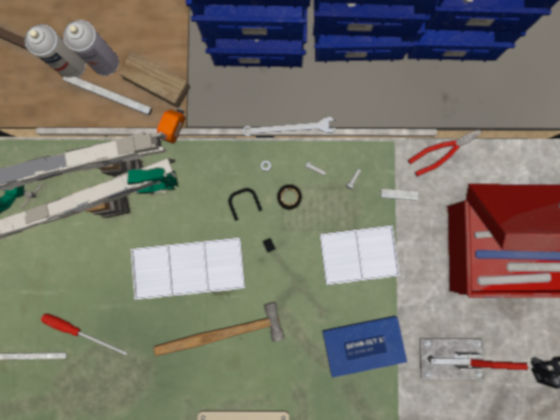

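View pics/side0.png

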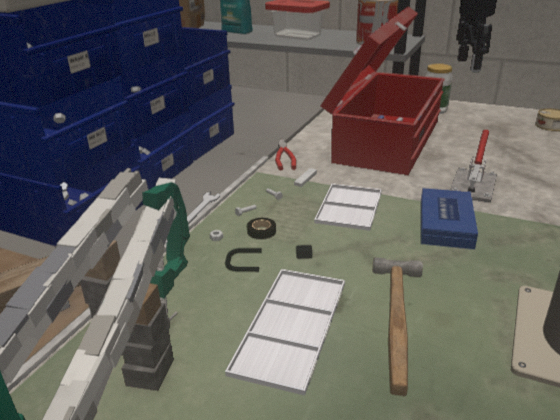

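The top view shows the nut at (266,165), bolts at (316,169) and (355,179), the bar at (400,195), the pad at (268,244), the rod at (244,203) and the tape at (289,196). Tray three is around (187,268) and tray two around (358,255). The side view shows the same parts: nut (216,235), bolts (246,209) and (273,193), bar (306,177), pad (304,252).

```bash
cat > h.py <<'E'
import numpy as np,cv2
from cell import *
def ray(d,u,v,z):
    "pixel -> world xy on plane z"
    R,t=np.array(d['R']),np.array(d['t']);c=-R.T@t
    r=R.T@np.linalg.inv(d['mtx'])@np.array([u,v,1.]);return (c+r*(z-c[2])/r[2])[:2]
def proj(d,X):
    p=np.array(d['mtx'])@(np.array(d['R'])@np.array(X,float)+np.array(d['t']));return p[:2]/p[2]
def blob(d,u,v,h,thr=45):
    "component differing from local background nearest the centre of a window; returns contour px"
    u,v=int(round(u)),int(round(v));y0,x0=max(v-h,0),max(u-h,0)
    c=d['pixels'][y0:v+h+1,x0:u+h+1].astype(np.float32);c=cv2.resize(c,None,fx=4,fy=4,interpolation=cv2.INTER_CUBIC)
    m=(np.abs(c-np.median(c,(0,1))).sum(2)>thr).astype(np.uint8)
    n,l,st,ce=cv2.connectedComponentsWithStats(m)
    ok=[i for i in range(1,n) if st[i,4]>150]
    i=min(ok,key=lambda i:np.hypot(*(ce[i]-np.array([(u-x0+.5)*4,(v-y0+.5)*4]))))
    yy,xx=np.nonzero(l==i)
    return np.c_[(xx+.5)/4-.5+x0,(yy+.5)/4-.5+y0]
def meas(d,u,v,h,z,thr=45):
    P=blob(d,u,v,h,thr);W=np.array([ray(d,*p,z) for p in P])
    (c,s,a)=cv2.minAreaRect(W.astype(np.float32));b=cv2.boxPoints((c,s,a))
    e=[b[1]-b[0],b[2]-b[1]];L=max(e,key=np.linalg.norm);ang=np.arctan2(L[1],L[0])
    return dict(cen=W.mean(0).round(1),rect=np.round(c,1),size=np.round(s,1),ang=round(float((ang+np.pi/2)%np.pi-np.pi/2),3),W=W)
def save(d,n,u0,v0,w,h,f):
    cv2.imwrite(f'pics/{n}.png',cv2.cvtColor(cv2.resize(d['pixels'][v0:v0+h,u0:u0+w],None,fx=f,fy=f,interpolation=cv2.INTER_CUBIC),cv2.COLOR_RGB2BGR))
E
python3 - <<'E'
from h import *
t,s=get_image('top'),get_image('side')
for n,a,b,z,h in[('nut',(266,165),(216,235),6.5,12),('bA',(316,169),(246,209),7,16),('bB',(355,179),(273,193),7,16),('bar',(400,195),(306,177),6,24),('pad',(268,244),(304,252),10,14)]:
    for d,p in((t,a),(s,b)):
        try:
            m=meas(d,*p,h,z);print(n,{k:m[k] for k in m if k!='W'})
        except Exception as e:print(n,e)
save(t,'tcrop',225,125,200,140,4)
E
```

```text
nut {'cen': array([661.8, -45.4]), 'rect': array([661.9, -45.5]), 'size': array([27.3, 25.4]), 'ang': 1.326}
nut {'cen': array([664.1, -56.1]), 'rect': array([663.8, -56. ]), 'size': array([24.1, 28.3]), 'ang': -0.625}
bA {'cen': array([ 654.8, -161.6]), 'rect': array([ 655., -163.]), 'size': array([51.9, 13.5]), 'ang': 1.105}
bA {'cen': array([ 655.9, -170.1]), 'rect': array([ 654.8, -172.3]), 'size': array([42.5, 24.3]), 'ang': 0.883}
bB {'cen': array([ 631.4, -253.2]), 'rect': array([ 632.8, -253. ]), 'size': array([14.1, 48.5]), 'ang': -0.473}
bB {'cen': array([ 633.9, -262.3]), 'rect': array([ 635.6, -262.3]), 'size': array([16. , 37.1]), 'ang': -0.109}
bar {'cen': array([ 594.4, -361.5]), 'rect': array([ 595.2, -360.3]), 'size': array([83.8, 20.1]), 'ang': 1.471}
bar {'cen': array([ 599.1, -372.8]), 'rect': array([ 605.3, -372.4]), 'size': array([90.3, 36.8]), 'ang': 1.505}
pad {'cen': array([474.6, -54.5]), 'rect': array([474.5, -54.7]), 'size': array([35.6, 26.2]), 'ang': 0.471}
pad {'cen': array([474. , -56.9]), 'rect': array([474.2, -57.3]), 'size': array([32.7, 49.8]), 'ang': -1.138}
```

View pics/tcrop.png

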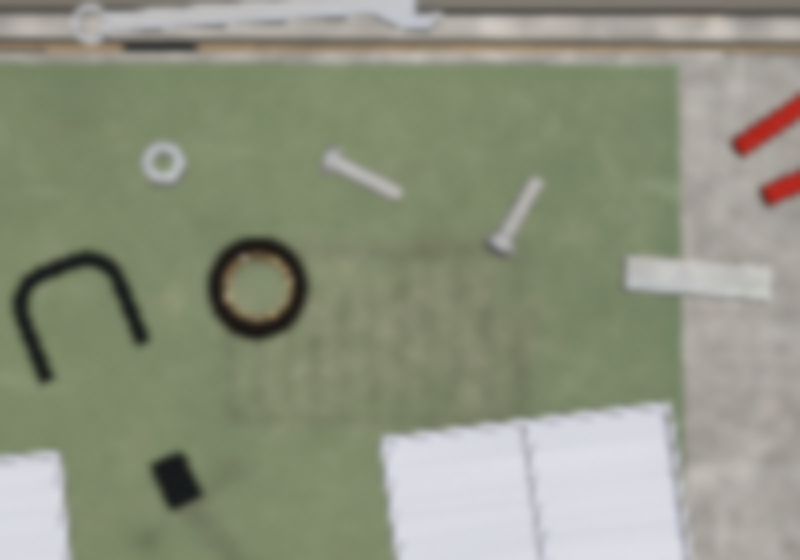

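The crop shows the nut (163,162), bolt A with its head upper-left at (332,158) and tail at (400,193), and bolt B with its head at (500,243) and tail at (538,182). The bar spans (625–772, 258–298) and the pad is at (176,480). The two cameras differ by about 10 mm in y for the far parts, so I will triangulate to check heights, and measure the trays too.

```bash
cat >> h.py <<'E'
def tri(t,s,a,b):
    P=[np.array(d['mtx'])@np.c_[d['R'],d['t']] for d in(t,s)]
    X=cv2.triangulatePoints(P[0],P[1],np.array(a,float),np.array(b,float));X=(X[:3]/X[3]).ravel()
    return X.round(1),round(float(np.hypot(*(proj(t,X)-a))),2)
def trayrect(d,u,v,h,z):
    c=d['pixels'].astype(int);m=((c.min(2)>150)&(c[...,2]-c[...,1]>=0)).astype(np.uint8)
    w=np.zeros_like(m);w[v-h:v+h,u-h:u+h]=m[v-h:v+h,u-h:u+h];w=cv2.morphologyEx(w,cv2.MORPH_CLOSE,np.ones((7,7)))
    cs=max(cv2.findContours(w,0,2)[0],key=cv2.contourArea)[:,0]
    W=np.array([ray(d,*p,z) for p in cs],np.float32);return cv2.minAreaRect(W)
E
python3 - <<'E'
from h import *
t,s=get_image('top'),get_image('side')
for n,a,b,h in[('nut',(266,165),(216,235),12),('bA',(316,169),(246,209),16),('bB',(355,179),(273,193),16),('pad',(268,244),(304,252),14),('tape',(289,196),(261,228),26)]:
    print(n,tri(t,s,blob(t,*a,h).mean(0),blob(s,*b,h).mean(0)))
for p,h in(((187,268),62),((358,255),46)):print('top',trayrect(t,*p,h,12))
for p,h in(((290,328),66),((350,205),36)):print('side',trayrect(s,*p,h,12))
E
```

```text
nut (array([659.3, -46.4,  13.4]), 0.6)
bA (array([ 652.8, -161.9,   12.2]), 0.53)
bB (array([ 629.8, -252.8,   12.4]), 0.33)
pad (array([473.9, -54.8,  11.3]), 0.31)
tape (array([ 586.3, -101. ,   10. ]), 0.62)
top ((421.3031311035156, 131.37159729003906), (114.2679214477539, 250.10618591308594), 6.085072040557861)
top ((453.5193176269531, -263.39935302734375), (114.57123565673828, 169.29336547851562), 7.097245693206787)
side ((418.4588317871094, 132.25588989257812), (113.86869812011719, 250.0188446044922), 5.869994640350342)
side ((450.169189453125, -262.5740661621094), (112.5414810180664, 167.81202697753906), 6.818299293518066)
```

The trays agree between views: tray three ≈ (420,132) with yaw 0.105, tray two ≈ (452,-263) with yaw 0.12. The parts' xy positions from the top view are good enough to start moving. The bar comes first, and I will swing clear of the toolbox.

```bash
cat >> h.py <<'E'
from scipy.spatial.transform import Rotation as Ro
def go(*wps):
    "each wp: x,y,z,yaw -> shift (cm) and turn (rad) in tool axes from the present pose"
    s=read_state();p=np.array(s['eef_pos']);R=Ro.from_euler('xyz',s['tool_rot'])
    print('at',p.round(1),'yaw',round(float(s['tool_rot'][2]),3),'w',round(float(s['width']),1),'t',s['clock'])
    for x,y,z,w in wps:
        d=R.inv().apply(np.array([x,y,z])-p)/10;r=(R.inv()*Ro.from_euler('xyz',[np.pi,0,w])).as_rotvec()
        print('dx %.2f dy %.2f dz %.2f ax %.3f ay %.3f az %.3f'%(*d,*r))
E
python3 - <<'E'
from h import *
go((330,-330,200,1.471),(596,-361,120,1.471))
t=get_image('top')
# nut hex phase from the silhouette's 6-fold boundary harmonic
W=meas(t,266,165,12,10)['W'];W=W-W.mean(0);a=np.arctan2(W[:,1],W[:,0]);r=np.hypot(*W.T)
for p in(4,8):
    z=(r**p*np.exp(6j*a)).mean();print('corner dir',np.angle(z)/6,abs(z)/(r**p).mean())
E
```

```text
at [ 282.  -585.5  204.6] yaw 0.449 w 85.2 t 0.3
dx 15.41 dy -20.93 dz 0.47 ax -0.001 ay -0.000 az -1.022
dx 38.03 dy -6.59 dz 8.46 ax -0.001 ay -0.000 az -1.022
corner dir 0.4186646066902912 0.04219877472933358
corner dir 0.427651560700909 0.06707870535283039
```

send_rows(
  series=[
    {"dx": 15.4,"dy": -20.9,"dz": 0.4,"az": -1.02,"hand": 0.5},
    {"dx": 15.4,"dy": -20.9,"dz": 0.4,"az": -1.02,"hand": 0.5},
    {"dx": 15.4,"dy": -20.9,"dz": 0.4,"az": -1.02,"hand": 0.5},
    {"dx": 15.4,"dy": -20.9,"dz": 0.4,"az": -1.02,"hand": 0.5},
    {"dx": 15.4,"dy": -20.9,"dz": 0.4,"az": -1.02,"hand": 0.5},
    {"dx": 15.4,"dy": -20.9,"dz": 0.4,"az": -1.02,"hand": 0.5},
    {"dx": 15.4,"dy": -20.9,"dz": 0.4,"az": -1.02,"hand": 0.5},
  ],
)

```text
invalid input at $.series[0]: expected keys ax, ay, az, dx, dy, dz, hand
```

send_rows(
  series=[
    {"ax": 0,"ay": 0,"dx": 15.4,"dy": -20.9,"dz": 0.4,"az": -1.02,"hand": 0.5},
    {"ax": 0,"ay": 0,"dx": 15.4,"dy": -20.9,"dz": 0.4,"az": -1.02,"hand": 0.5},
    {"ax": 0,"ay": 0,"dx": 15.4,"dy": -20.9,"dz": 0.4,"az": -1.02,"hand": 0.5},
    {"ax": 0,"ay": 0,"dx": 15.4,"dy": -20.9,"dz": 0.4,"az": -1.02,"hand": 0.5},
    {"ax": 0,"ay": 0,"dx": 15.4,"dy": -20.9,"dz": 0.4,"az": -1.02,"hand": 0.5},
    {"ax": 0,"ay": 0,"dx": 15.4,"dy": -20.9,"dz": 0.4,"az": -1.02,"hand": 0.5},
    {"ax": 0,"ay": 0,"dx": 15.4,"dy": -20.9,"dz": 0.4,"az": -1.02,"hand": 0.5},
  ],
)

```text
clock: 1.05
eef_pos: [330.9, -327.9, 201.4]
tool_rot: [3.141, -0.0, 1.479]
force: [-0.3, -1.2, -0.4]
width: 42.7
gripper_force: 0.0
```

Run:
```python
from h import *
go((596,-361,60,1.471))
```

```text
at [ 330.9 -327.9  201.4] yaw 1.479 w 42.7 t 1.05
dx -0.88 dy 26.70 dz 14.15 ax 0.000 ay -0.000 az 0.008
```

send_rows(
  series=[
    {"ax": 0,"ay": 0,"dx": -0.9,"dy": 26.7,"dz": 14.1,"az": 0.01,"hand": 0.5},
    {"ax": 0,"ay": 0,"dx": -0.9,"dy": 26.7,"dz": 14.1,"az": 0.01,"hand": 0.5},
    {"ax": 0,"ay": 0,"dx": -0.9,"dy": 26.7,"dz": 14.1,"az": 0.01,"hand": 0.5},
    {"ax": 0,"ay": 0,"dx": -0.9,"dy": 26.7,"dz": 14.1,"az": 0.01,"hand": 0.5},
    {"ax": 0,"ay": 0,"dx": -0.9,"dy": 26.7,"dz": 14.1,"az": 0.01,"hand": 0.5},
    {"ax": 0,"ay": 0,"dx": -0.9,"dy": 26.7,"dz": 14.1,"az": 0.01,"hand": 0.5},
    {"ax": 0,"ay": 0,"dx": -0.9,"dy": 26.7,"dz": 14.1,"az": 0.01,"hand": 0.5},
    {"ax": 0,"ay": 0,"dx": -0.9,"dy": 26.7,"dz": 14.1,"az": 0.01,"hand": 0.5},
  ],
)

```text
clock: 1.85
eef_pos: [594.6, -365.5, 58.0]
tool_rot: [-3.139, -0.001, 1.46]
force: [-0.4, 0.5, -0.4]
width: 43.0
gripper_force: 0.0
```

Run:
```python
from h import *
go((595,-361,4,1.471))
s=get_image('side');save(s,'s1',240,110,140,105,5)
```

```text
at [ 594.6 -365.5   58. ] yaw 1.46 w 43.0 t 1.85
dx 0.45 dy 0.00 dz 5.41 ax -0.003 ay -0.001 az -0.011
```

View pics/s1.png

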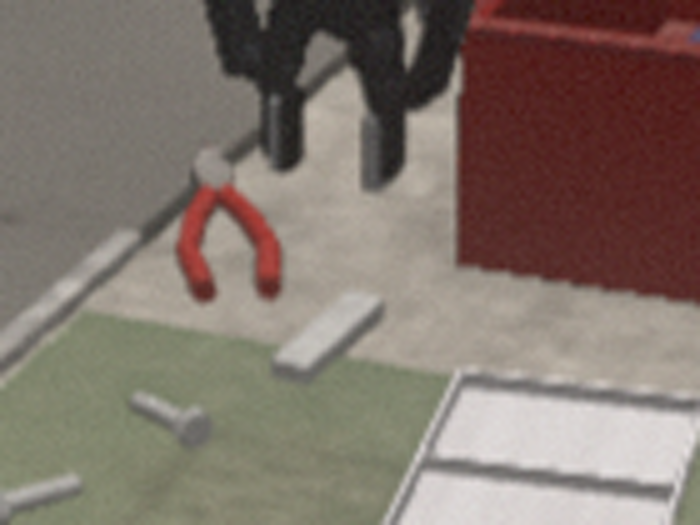

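The side crop shows the fingertips at full-image pixels (296,144) and (316,147), above the bar at (306,177). I will check the calibration against the fingertips.

Run:
```python
from h import *
s=get_image('side')
for z in(58,63):print(proj(s,(594.6,-365.5,z)))
c=np.array([(275,368),(307,380),(383,306),(350,290)])/5+[240,110]
print([ray(s,*p,12).round(1) for p in c], np.mean([ray(s,*p,12) for p in c],0), proj(s,(595,-361,12)),c.mean(0))
```

```text
[305.55426417 156.1149173 ]
[305.5609763  154.17569212]
[array([ 597.3, -306.7]), array([ 578.8, -301. ]), array([ 574.5, -388. ]), array([ 596.1, -399.1])] [ 586.69708232 -348.69338139] [304.64286635 174.32903397] [305.75 177.2 ]
```

send_rows(
  series=[
    {"ax": 0,"ay": 0,"dx": 0.4,"dy": 0,"dz": 3.4,"az": -0.01,"hand": 0.5},
    {"ax": 0,"ay": 0,"dx": 0.4,"dy": 0,"dz": 3.4,"az": -0.01,"hand": 0.5},
    {"ax": 0,"ay": 0,"dx": 0.4,"dy": 0,"dz": 3.4,"az": -0.01,"hand": 0.5},
  ],
)

```text
clock: 2.25
eef_pos: [594.1, -363.3, 27.1]
tool_rot: [-3.141, 0.0, 1.468]
force: [-0.0, -1.1, 0.5]
width: 42.8
gripper_force: 0.0
```

Run:
```python
from h import *
go((595,-361,4,1.471))
s=get_image('side');t=get_image('top')
f=lambda d,u,v,w,h,k:cv2.resize(d['pixels'][v:v+h,u:u+w],None,fx=k,fy=k,interpolation=cv2.INTER_CUBIC)
cv2.imwrite('pics/b2.png',cv2.cvtColor(np.hstack([f(s,265,120,80,100,5),f(t,360,150,80,100,5)]),cv2.COLOR_RGB2BGR))
print(proj(s,(595,-361,24)),proj(t,(595,-361,24)))
```

```text
at [ 594.1 -363.3   27.1] yaw 1.468 w 42.8 t 2.25
dx 0.24 dy 0.07 dz 2.31 ax -0.001 ay 0.000 az -0.003
[304.65447592 169.81963343] [402.04496324 192.78898445]
```

View pics/b2.png

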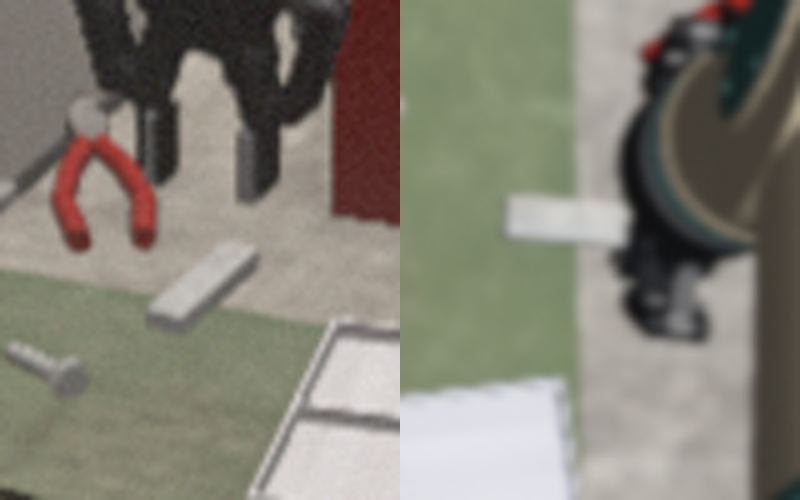

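The side crop shows the fingertips at about (297,157) and (315,160), higher than predicted, so the tips may sit farther back than assumed. The top crop is consistent with the gripper over the bar. I will descend under force watch and check the height there.

send_rows(
  series=[
    {"ax": 0,"ay": 0,"dx": 0.2,"dy": 0.1,"dz": 1.2,"az": 0,"hand": 0.5},
    {"ax": 0,"ay": 0,"dx": 0.2,"dy": 0.1,"dz": 2.0,"az": 0,"hand": 0.5},
    {"ax": 0,"ay": 0,"dx": 0.2,"dy": 0.1,"dz": 2.3,"az": 0,"hand": 0.5},
    {"ax": 0,"ay": 0,"dx": 0.2,"dy": 0.1,"dz": 2.3,"az": 0,"hand": 0.5},
  ],
)

```text
clock: 2.75
eef_pos: [595.8, -360.4, 1.9]
tool_rot: [-3.14, -0.001, 1.469]
force: [-0.5, -0.5, 0.5]
width: 42.6
gripper_force: 0.0
```

Run:
```python
from h import *
go((595,-361,4,1.471))
s=get_image('side');t=get_image('top')
f=lambda d,u,v,w,h,k:cv2.resize(d['pixels'][v:v+h,u:u+w],None,fx=k,fy=k,interpolation=cv2.INTER_CUBIC)
cv2.imwrite('pics/b3.png',cv2.cvtColor(np.hstack([f(s,265,120,80,100,5),f(t,360,150,80,100,5)]),cv2.COLOR_RGB2BGR))
```

```text
at [ 595.8 -360.4    1.9] yaw 1.469 w 42.6 t 2.75
dx -0.07 dy -0.08 dz -0.21 ax -0.002 ay -0.001 az -0.002
```

View pics/b3.png

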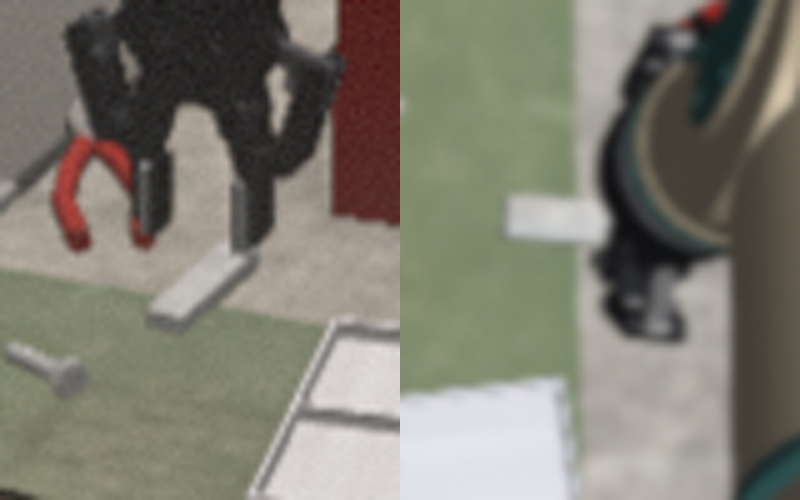

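The side crop shows the tips at (295,166) and (314,170), at the bar's far end or else above its middle. Closing the gripper will settle which.

send_rows(
  series=[
    {"ax": 0,"ay": 0,"dx": 0,"dy": 0,"dz": -0.2,"az": 0,"hand": 1},
    {"ax": 0,"ay": 0,"dx": 0,"dy": 0,"dz": -0.2,"az": 0,"hand": 1},
    {"ax": 0,"ay": 0,"dx": 0,"dy": 0,"dz": -0.2,"az": 0,"hand": 1},
    {"ax": 0,"ay": 0,"dx": 0,"dy": 0,"dz": -0.2,"az": 0,"hand": 1},
    {"ax": 0,"ay": 0,"dx": 0,"dy": 0,"dz": -0.2,"az": 0,"hand": 1},
  ],
)

```text
clock: 3.35
eef_pos: [596.5, -360.8, 5.0]
tool_rot: [3.141, 0.0, 1.469]
force: [-0.6, -0.4, 0.8]
width: -0.1
gripper_force: 0.0
```

Run:
```python
from h import *
go((595,-361,4,1.471))
s=get_image('side');t=get_image('top')
f=lambda d,u,v,w,h,k:cv2.resize(d['pixels'][v:v+h,u:u+w],None,fx=k,fy=k,interpolation=cv2.INTER_CUBIC)
cv2.imwrite('pics/b4.png',cv2.cvtColor(np.hstack([f(s,265,120,80,100,5),f(t,360,150,80,100,5)]),cv2.COLOR_RGB2BGR))
```

```text
at [ 596.5 -360.8    5. ] yaw 1.469 w -0.1 t 3.35
dx -0.03 dy -0.15 dz 0.10 ax 0.000 ay 0.000 az -0.002
```

View pics/b4.png

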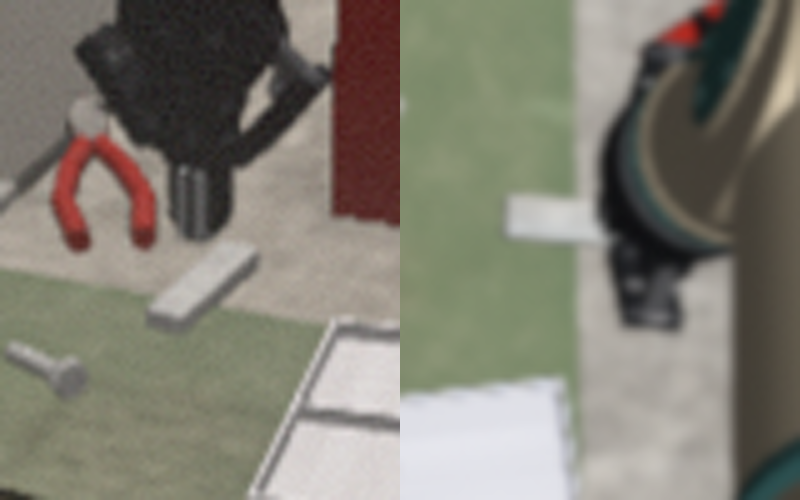

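The gripper shut on nothing. Its tip is at (305.4,167.6), straight above the bar's middle in the side view, so the real fingertips are about 25 mm higher than the reported TCP. I will open and descend further in small guarded steps.

send_rows(
  series=[
    {"ax": 0,"ay": 0,"dx": 0,"dy": -0.1,"dz": 0,"az": 0,"hand": 0.5},
    {"ax": 0,"ay": 0,"dx": 0,"dy": -0.1,"dz": 0,"az": 0,"hand": 0.5},
    {"ax": 0,"ay": 0,"dx": 0,"dy": -0.1,"dz": 0.0,"az": 0,"hand": 0.5},
    {"ax": 0,"ay": 0,"dx": 0,"dy": -0.1,"dz": 0.3,"az": 0,"hand": 0.5},
    {"ax": 0,"ay": 0,"dx": 0,"dy": -0.1,"dz": 0.6,"az": 0,"hand": 0.5},
    {"ax": 0,"ay": 0,"dx": 0,"dy": -0.1,"dz": 0.9,"az": 0,"hand": 0.5},
  ],
)

```text
clock: 4.05
eef_pos: [595.4, -360.7, -4.5]
tool_rot: [-3.141, -0.0, 1.469]
force: [0.5, 0.4, -0.6]
width: 42.7
gripper_force: 0.0
```

send_rows(
  series=[
    {"ax": 0,"ay": 0,"dx": 0,"dy": 0,"dz": 0.3,"az": 0,"hand": 0.5},
    {"ax": 0,"ay": 0,"dx": 0,"dy": 0,"dz": 0.6,"az": 0,"hand": 0.5},
    {"ax": 0,"ay": 0,"dx": 0,"dy": 0,"dz": 0.6,"az": 0,"hand": 0.5},
  ],
)

```text
clock: 4.35
eef_pos: [595.1, -360.5, -10.8]
tool_rot: [-3.141, -0.0, 1.469]
force: [0.1, -0.0, 0.3]
width: 42.9
gripper_force: 0.0
```

send_rows(
  series=[
    {"ax": 0,"ay": 0,"dx": 0,"dy": 0,"dz": 0.2,"az": 0,"hand": 0.5},
    {"ax": 0,"ay": 0,"dx": 0,"dy": 0,"dz": 0.4,"az": 0,"hand": 0.5},
    {"ax": 0,"ay": 0,"dx": 0,"dy": 0,"dz": 0.6,"az": 0,"hand": 0.5},
  ],
)

```text
clock: 4.65
eef_pos: [595.5, -360.7, -16.1]
tool_rot: [3.141, 0.0, 1.469]
force: [-0.1, 0.1, -0.3]
width: 42.7
gripper_force: 0.0
```

Run:
```python
from h import *
go((595,-361,4,1.471))
s=get_image('side');t=get_image('top')
f=lambda d,u,v,w,h,k:cv2.resize(d['pixels'][v:v+h,u:u+w],None,fx=k,fy=k,interpolation=cv2.INTER_CUBIC)
cv2.imwrite('pics/b5.png',cv2.cvtColor(f(s,265,130,80,70,7),cv2.COLOR_RGB2BGR))
```

```text
at [ 595.5 -360.7  -16.1] yaw 1.469 w 42.7 t 4.65
dx -0.03 dy -0.05 dz -2.01 ax 0.000 ay 0.000 az -0.002
```

View pics/b5.png

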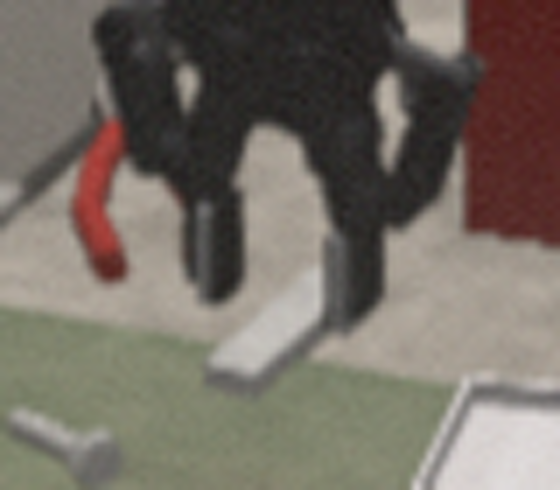

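The side crop shows the tips straddling the bar at (296,173) and (314,176), still about 19 mm above the surface. I will go down stepwise to contact to find the height offset.

send_rows(
  series=[
    {"ax": 0,"ay": 0,"dx": 0,"dy": 0,"dz": 0.3,"az": 0,"hand": 0.5},
    {"ax": 0,"ay": 0,"dx": 0,"dy": 0,"dz": 0.6,"az": 0,"hand": 0.5},
    {"ax": 0,"ay": 0,"dx": 0,"dy": 0,"dz": 0.9,"az": 0,"hand": 0.5},
    {"ax": 0,"ay": 0,"dx": 0,"dy": 0,"dz": 0.9,"az": 0,"hand": 0.5},
  ],
)

```text
clock: 5.15
eef_pos: [595.0, -360.5, -25.7]
tool_rot: [-3.141, -0.0, 1.469]
force: [0.1, -0.4, -0.2]
width: 43.1
gripper_force: 0.0
```

send_rows(
  series=[
    {"ax": 0,"ay": 0,"dx": 0,"dy": 0,"dz": 0.2,"az": 0,"hand": 0.5},
    {"ax": 0,"ay": 0,"dx": 0,"dy": 0,"dz": 0.3,"az": 0,"hand": 0.5},
    {"ax": 0,"ay": 0,"dx": 0,"dy": 0,"dz": 0.3,"az": 0,"hand": 0.5},
  ],
)

```text
clock: 5.45
eef_pos: [595.6, -360.7, -28.0]
tool_rot: [3.141, 0.0, 1.469]
force: [1.0, -0.4, 0.5]
width: 42.8
gripper_force: 0.0
```

send_rows(
  series=[
    {"ax": 0,"ay": 0,"dx": 0,"dy": 0,"dz": 0,"az": 0,"hand": 1},
    {"ax": 0,"ay": 0,"dx": 0,"dy": 0,"dz": 0,"az": 0,"hand": 1},
    {"ax": 0,"ay": 0,"dx": 0,"dy": 0,"dz": 0,"az": 0,"hand": 1},
    {"ax": 0,"ay": 0,"dx": 0,"dy": 0,"dz": 0,"az": 0,"hand": 1},
  ],
)

```text
clock: 5.85
eef_pos: [596.2, -361.4, -25.9]
tool_rot: [3.14, 0.001, 1.469]
force: [-3.3, 0.7, 11.3]
width: 17.9
gripper_force: 64.4
```

Gripped, with the tips on the surface at a reading of about −26. So the shut tips' z is the reading plus about 26. Lift.

send_rows(
  series=[
    {"ax": 0,"ay": 0,"dx": 0,"dy": 0,"dz": -1,"az": 0,"hand": 1},
    {"ax": 0,"ay": 0,"dx": 0,"dy": 0,"dz": -3,"az": 0,"hand": 1},
    {"ax": 0,"ay": 0,"dx": 0,"dy": 0,"dz": -6,"az": 0,"hand": 1},
    {"ax": 0,"ay": 0,"dx": 0,"dy": 0,"dz": -6,"az": 0,"hand": 1},
  ],
)

```text
clock: 6.25
eef_pos: [598.5, -362.2, 36.3]
tool_rot: [3.134, 0.003, 1.469]
force: [0.5, -0.0, -1.1]
width: 18.2
gripper_force: 60.7
```

Run:
```python
from h import *
go((457,-304,30,0.12),(457,-304,-22,0.12))
```

```text
at [ 598.5 -362.2   36.3] yaw 1.469 w 18.2 t 6.25
dx 4.34 dy -14.68 dz 0.51 ax 0.008 ay -0.003 az 1.349
dx 4.36 dy -14.72 dz 5.71 ax 0.008 ay -0.003 az 1.349
```

send_rows(
  series=[
    {"ax": 0,"ay": 0,"dx": 4.3,"dy": -14.7,"dz": 0.5,"az": 1.35,"hand": 1},
    {"ax": 0,"ay": 0,"dx": 4.3,"dy": -14.7,"dz": 0.5,"az": 1.35,"hand": 1},
    {"ax": 0,"ay": 0,"dx": 4.3,"dy": -14.7,"dz": 0.5,"az": 1.35,"hand": 1},
    {"ax": 0,"ay": 0,"dx": 4.3,"dy": -14.7,"dz": 0.5,"az": 1.35,"hand": 1},
    {"ax": 0,"ay": 0,"dx": 4.3,"dy": -14.7,"dz": 0.5,"az": 1.35,"hand": 1},
    {"ax": 0,"ay": 0,"dx": 4.3,"dy": -14.7,"dz": 0.5,"az": 1.35,"hand": 1},
    {"ax": 0,"ay": 0,"dx": 4.3,"dy": -14.7,"dz": 0.5,"az": 1.35,"hand": 1},
    {"ax": 0,"ay": 0,"dx": 4.3,"dy": -14.7,"dz": 0.5,"az": 1.35,"hand": 1},
    {"ax": 0,"ay": 0,"dx": 4.3,"dy": -14.7,"dz": 0.5,"az": 1.35,"hand": 1},
    {"ax": 0,"ay": 0,"dx": 4.3,"dy": -14.7,"dz": 0.5,"az": 1.35,"hand": 1},
  ],
)

```text
clock: 7.25
eef_pos: [453.4, -302.5, 26.5]
tool_rot: [-3.141, 0.001, 0.119]
force: [-0.1, -0.3, -1.3]
width: 18.0
gripper_force: 60.6
```

Run:
```python
from h import *
go((457,-304,-10,0.12),(457,-304,-22,0.12))
s=get_image('side');t=get_image('top')
f=lambda d,u,v,w,h,k:cv2.resize(d['pixels'][v:v+h,u:u+w],None,fx=k,fy=k,interpolation=cv2.INTER_CUBIC)
cv2.imwrite('pics/b6.png',cv2.cvtColor(np.hstack([f(s,310,130,80,110,5),f(t,310,190,80,110,5)]),cv2.COLOR_RGB2BGR))
```

```text
at [ 453.4 -302.5   26.5] yaw 0.119 w 18.0 t 7.25
dx 0.34 dy 0.19 dz 3.65 ax -0.000 ay 0.001 az -0.001
dx 0.34 dy 0.19 dz 4.85 ax -0.000 ay 0.001 az -0.001
```

View pics/b6.png

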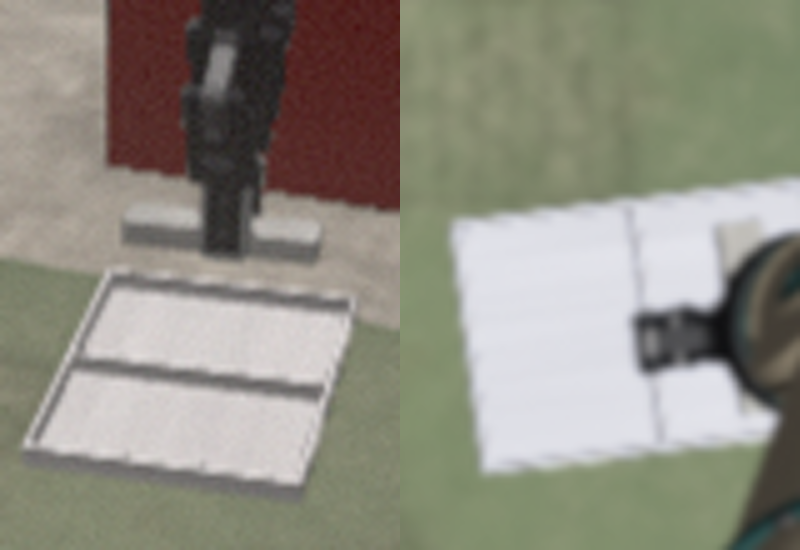

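The side crop shows the bar held level and roughly centred in the fingers. The top crop shows it over the right-hand compartment, centred within about 5 mm. Lower and release.

send_rows(
  series=[
    {"ax": 0,"ay": 0,"dx": 0,"dy": 0.2,"dz": 2.5,"az": 0,"hand": 1},
    {"ax": 0,"ay": 0,"dx": 0,"dy": 0.2,"dz": 3.5,"az": 0,"hand": 1},
    {"ax": 0,"ay": 0,"dx": 0,"dy": 0.2,"dz": 4.3,"az": 0,"hand": 1},
    {"ax": 0,"ay": 0,"dx": 0,"dy": 0.2,"dz": 4.8,"az": 0,"hand": 1},
    {"ax": 0,"ay": 0,"dx": 0,"dy": 0.2,"dz": 4.8,"az": 0,"hand": 1},
  ],
)

```text
clock: 7.85
eef_pos: [453.5, -304.7, -21.5]
tool_rot: [-3.141, 0.001, 0.119]
force: [0.1, -0.0, -1.6]
width: 18.1
gripper_force: 60.6
```

send_rows(
  series=[
    {"ax": 0,"ay": 0,"dx": 0,"dy": 0,"dz": 0,"az": 0,"hand": 0.6},
    {"ax": 0,"ay": 0,"dx": 0,"dy": 0,"dz": 0,"az": 0,"hand": 0.6},
    {"ax": 0,"ay": 0,"dx": 0,"dy": 0,"dz": 0,"az": 0,"hand": 0.6},
    {"ax": 0,"ay": 0,"dx": 0,"dy": 0,"dz": -2,"az": 0,"hand": 0.6},
    {"ax": 0,"ay": 0,"dx": 0,"dy": 0,"dz": -5,"az": 0,"hand": 0.6},
    {"ax": 0,"ay": 0,"dx": 0,"dy": 0,"dz": -7,"az": 0,"hand": 0.6},
    {"ax": 0,"ay": 0,"dx": 0,"dy": 0,"dz": -7,"az": 0,"hand": 0.5},
  ],
)

```text
clock: 8.55
eef_pos: [455.8, -306.3, 51.9]
tool_rot: [3.138, -0.005, 0.119]
force: [0.6, -0.4, 0.2]
width: 42.5
gripper_force: 0.0
```

Run:
```python
from h import *
go((631,-252,50,-0.473),(631,-252,10,-0.473))
```

```text
at [ 455.8 -306.3   51.9] yaw 0.119 w 42.5 t 8.55
dx 18.03 dy -3.32 dz 0.26 ax 0.002 ay -0.006 az 0.592
dx 18.02 dy -3.33 dz 4.26 ax 0.002 ay -0.006 az 0.592
```

send_rows(
  series=[
    {"ax": 0,"ay": 0,"dx": 18.0,"dy": -3.3,"dz": 0.3,"az": 0.59,"hand": 0.5},
    {"ax": 0,"ay": 0,"dx": 18.0,"dy": -3.3,"dz": 0.3,"az": 0.59,"hand": 0.5},
    {"ax": 0,"ay": 0,"dx": 18.0,"dy": -3.3,"dz": 0.3,"az": 0.59,"hand": 0.5},
    {"ax": 0,"ay": 0,"dx": 18.0,"dy": -3.3,"dz": 0.3,"az": 0.59,"hand": 0.5},
    {"ax": 0,"ay": 0,"dx": 18.0,"dy": -3.3,"dz": 2.3,"az": 0.59,"hand": 0.5},
    {"ax": 0,"ay": 0,"dx": 18.0,"dy": -3.3,"dz": 4.3,"az": 0.59,"hand": 0.5},
    {"ax": 0,"ay": 0,"dx": 18.0,"dy": -3.3,"dz": 4.3,"az": 0.59,"hand": 0.5},
  ],
)

```text
clock: 9.25
eef_pos: [626.1, -249.0, 2.2]
tool_rot: [3.141, 0.007, -0.471]
force: [-1.5, 0.8, 0.0]
width: 42.7
gripper_force: 0.0
```

Run:
```python
from h import *
go((631,-252,-24,-0.473))
s=get_image('side');t=get_image('top')
f=lambda d,u,v,w,h,k:cv2.resize(d['pixels'][v:v+h,u:u+w],None,fx=k,fy=k,interpolation=cv2.INTER_CUBIC)
cv2.imwrite('pics/b7.png',cv2.cvtColor(np.hstack([f(s,235,140,160,110,5)]),cv2.COLOR_RGB2BGR))
```

```text
at [ 626.1 -249.     2.2] yaw -0.471 w 42.7 t 9.25
dx 0.59 dy 0.04 dz 2.61 ax 0.000 ay 0.007 az 0.002
```

View pics/b7.png

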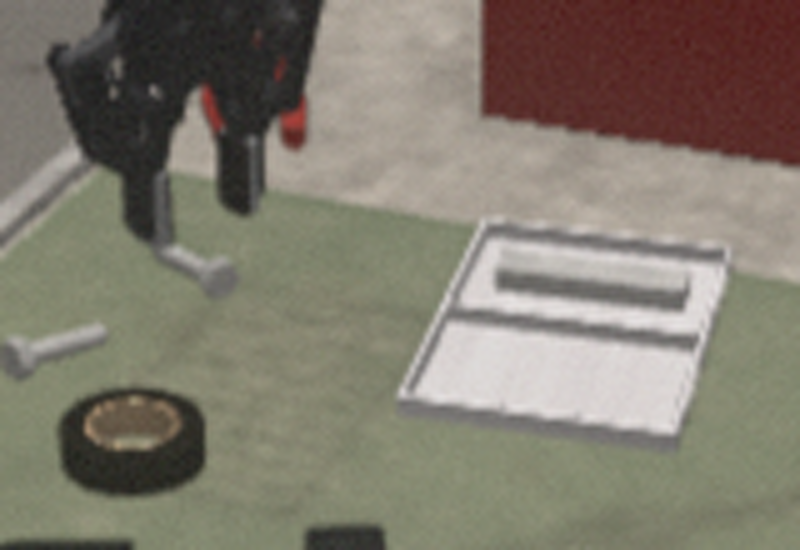

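The bar lies flat in the far compartment. The fingers at crop (150,238) and (243,212) straddle bolt B's mid-shank, so I descend and grip.

send_rows(
  series=[
    {"ax": 0,"ay": 0,"dx": 0.4,"dy": 0,"dz": 1,"az": 0,"hand": 0.5},
    {"ax": 0,"ay": 0,"dx": 0.4,"dy": 0,"dz": 2,"az": 0,"hand": 0.5},
    {"ax": 0,"ay": 0,"dx": 0.4,"dy": 0,"dz": 2.6,"az": 0,"hand": 0.5},
    {"ax": 0,"ay": 0,"dx": 0.4,"dy": 0,"dz": 2.6,"az": 0,"hand": 0.5},
    {"ax": 0,"ay": 0,"dx": 0.4,"dy": 0,"dz": 2.6,"az": 0,"hand": 1},
    {"ax": 0,"ay": 0,"dx": 0.4,"dy": 0,"dz": 2.6,"az": 0,"hand": 1},
    {"ax": 0,"ay": 0,"dx": 0.4,"dy": 0,"dz": 2.6,"az": 0,"hand": 1},
    {"ax": 0,"ay": 0,"dx": 0.4,"dy": 0,"dz": 2.6,"az": 0,"hand": 1},
    {"ax": 0,"ay": 0,"dx": 0.4,"dy": 0,"dz": 2.6,"az": 0,"hand": 1},
  ],
)

```text
clock: 10.25
eef_pos: [632.6, -252.9, -19.6]
tool_rot: [-3.142, -0.001, -0.471]
force: [-0.4, -0.3, 2.3]
width: 6.7
gripper_force: 58.7
```

send_rows(
  series=[
    {"ax": 0,"ay": 0,"dx": 0,"dy": 0,"dz": -2,"az": 0,"hand": 1},
    {"ax": 0,"ay": 0,"dx": 0,"dy": 0,"dz": -5,"az": 0,"hand": 1},
    {"ax": 0,"ay": 0,"dx": 0,"dy": 0,"dz": -6,"az": 0,"hand": 1},
    {"ax": 0,"ay": 0,"dx": 0,"dy": 0,"dz": -6,"az": 0,"hand": 1},
  ],
)

```text
clock: 10.65
eef_pos: [633.5, -253.2, 41.6]
tool_rot: [-3.141, -0.003, -0.471]
force: [0.6, -0.6, -0.8]
width: 6.6
gripper_force: 58.8
```

Run:
```python
from h import *
go((447,-222,35,0.12),(447,-222,-16,0.12))
s=get_image('side');t=get_image('top')
f=lambda d,u,v,w,h,k:cv2.resize(d['pixels'][v:v+h,u:u+w],None,fx=k,fy=k,interpolation=cv2.INTER_CUBIC)
cv2.imwrite('pics/b8.png',cv2.cvtColor(np.hstack([f(s,235,120,80,90,5),f(t,320,130,80,90,5)]),cv2.COLOR_RGB2BGR))
```

```text
at [ 633.5 -253.2   41.6] yaw -0.471 w 6.6 t 10.65
dx -18.04 dy 5.68 dz 0.59 ax 0.001 ay -0.003 az -0.591
dx -18.06 dy 5.69 dz 5.69 ax 0.001 ay -0.003 az -0.591
```

View pics/b8.png

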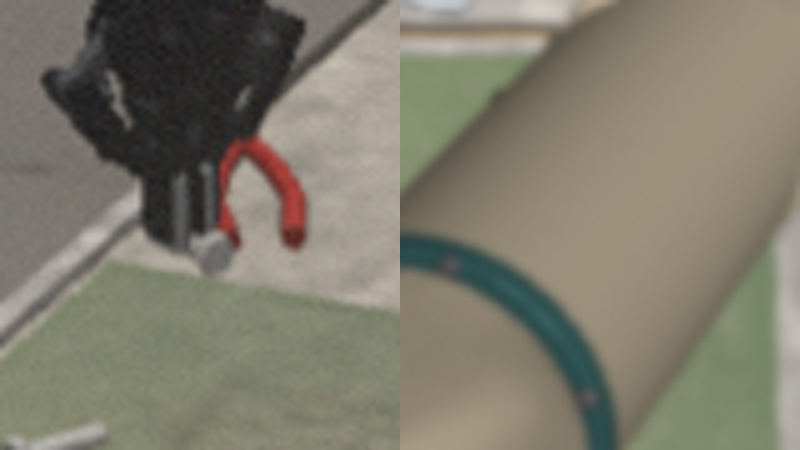

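Bolt B is held by its shank, with the head at crop (212,252), just below the tips. Carry it to tray two's near compartment.

send_rows(
  series=[
    {"ax": 0,"ay": 0,"dx": -18.0,"dy": 5.7,"dz": 0.6,"az": -0.59,"hand": 1},
    {"ax": 0,"ay": 0,"dx": -18.0,"dy": 5.7,"dz": 0.6,"az": -0.59,"hand": 1},
    {"ax": 0,"ay": 0,"dx": -18.0,"dy": 5.7,"dz": 0.6,"az": -0.59,"hand": 1},
    {"ax": 0,"ay": 0,"dx": -18.0,"dy": 5.7,"dz": 0.6,"az": -0.59,"hand": 1},
    {"ax": 0,"ay": 0,"dx": -18.0,"dy": 5.7,"dz": 0.6,"az": -0.59,"hand": 1},
    {"ax": 0,"ay": 0,"dx": -18.0,"dy": 5.7,"dz": 0.6,"az": -0.59,"hand": 1},
    {"ax": 0,"ay": 0,"dx": -18.0,"dy": 5.7,"dz": 2.6,"az": -0.59,"hand": 1},
    {"ax": 0,"ay": 0,"dx": -18.0,"dy": 5.7,"dz": 4.6,"az": -0.59,"hand": 1},
    {"ax": 0,"ay": 0,"dx": -18.0,"dy": 5.7,"dz": 5.5,"az": -0.59,"hand": 1},
    {"ax": 0,"ay": 0,"dx": -18.0,"dy": 5.7,"dz": 5.5,"az": -0.59,"hand": 1},
  ],
)

```text
clock: 11.75
eef_pos: [447.0, -221.6, -16.2]
tool_rot: [-3.141, 0.0, 0.119]
force: [-0.8, -0.2, 0.5]
width: 6.4
gripper_force: 59.0
```

send_rows(
  series=[
    {"ax": 0,"ay": 0,"dx": 0,"dy": 0,"dz": 0,"az": 0,"hand": 0.7},
    {"ax": 0,"ay": 0,"dx": 0,"dy": 0,"dz": 0,"az": 0,"hand": 0.7},
    {"ax": 0,"ay": 0,"dx": 0,"dy": 0,"dz": 0,"az": 0,"hand": 0.7},
    {"ax": 0,"ay": 0,"dx": 0,"dy": 0,"dz": -2,"az": 0,"hand": 0.6},
    {"ax": 0,"ay": 0,"dx": 0,"dy": 0,"dz": -5,"az": 0,"hand": 0.5},
    {"ax": 0,"ay": 0,"dx": 0,"dy": 0,"dz": -7,"az": 0,"hand": 0.5},
    {"ax": 0,"ay": 0,"dx": 0,"dy": 0,"dz": -7,"az": 0,"hand": 0.5},
  ],
)

```text
clock: 12.45
eef_pos: [448.0, -222.7, 57.5]
tool_rot: [3.139, -0.005, 0.119]
force: [0.8, 0.1, -0.0]
width: 42.6
gripper_force: 0.0
```

Run:
```python
from h import *
go((656,-161,55,1.105),(656,-161,5,1.105))
```

```text
at [ 448.  -222.7   57.5] yaw 0.119 w 42.6 t 12.45
dx 21.39 dy -3.66 dz 0.34 ax 0.005 ay -0.003 az -0.986
dx 21.36 dy -3.67 dz 5.33 ax 0.005 ay -0.003 az -0.986
```

send_rows(
  series=[
    {"ax": 0,"ay": 0,"dx": 21.4,"dy": -3.7,"dz": 0.3,"az": -0.99,"hand": 0.5},
    {"ax": 0,"ay": 0,"dx": 21.4,"dy": -3.7,"dz": 0.3,"az": -0.99,"hand": 0.5},
    {"ax": 0,"ay": 0,"dx": 21.4,"dy": -3.7,"dz": 0.3,"az": -0.99,"hand": 0.5},
    {"ax": 0,"ay": 0,"dx": 21.4,"dy": -3.7,"dz": 0.3,"az": -0.99,"hand": 0.5},
    {"ax": 0,"ay": 0,"dx": 21.4,"dy": -3.7,"dz": 0.3,"az": -0.99,"hand": 0.5},
    {"ax": 0,"ay": 0,"dx": 21.4,"dy": -3.7,"dz": 0.3,"az": -0.99,"hand": 0.5},
    {"ax": 0,"ay": 0,"dx": 21.4,"dy": -3.7,"dz": 0.3,"az": -0.99,"hand": 0.5},
    {"ax": 0,"ay": 0,"dx": 21.4,"dy": -3.7,"dz": 2.3,"az": -0.99,"hand": 0.5},
    {"ax": 0,"ay": 0,"dx": 21.4,"dy": -3.7,"dz": 5.3,"az": -0.99,"hand": 0.5},
    {"ax": 0,"ay": 0,"dx": 21.4,"dy": -3.7,"dz": 5.3,"az": -0.99,"hand": 0.5},
  ],
)

```text
clock: 13.45
eef_pos: [650.0, -158.6, -2.7]
tool_rot: [-3.133, 0.002, 1.109]
force: [-2.2, -0.7, 0.0]
width: 42.4
gripper_force: 0.0
```

Run:
```python
from h import *
go((656,-161,-25,1.105))
s=get_image('side')
f=lambda d,u,v,w,h,k:cv2.resize(d['pixels'][v:v+h,u:u+w],None,fx=k,fy=k,interpolation=cv2.INTER_CUBIC)
cv2.imwrite('pics/b9.png',cv2.cvtColor(np.hstack([f(s,205,150,160,100,5)]),cv2.COLOR_RGB2BGR))
```

```text
at [ 650.  -158.6   -2.7] yaw 1.109 w 42.4 t 13.45
dx 0.05 dy 0.67 dz 2.22 ax -0.009 ay 0.002 az 0.004
```

View pics/b9.png

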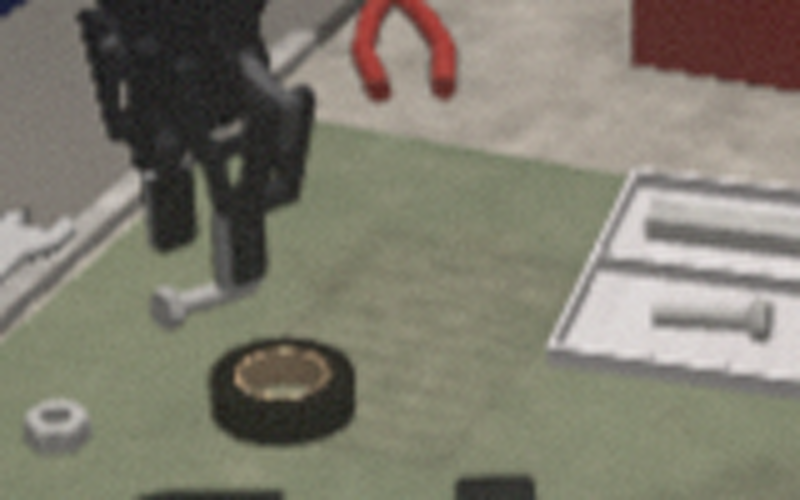

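Bolt B lies flat in tray two's near compartment. The fingers at crop (172,248) and (240,282) straddle bolt A's shank; descend and grip.

send_rows(
  series=[
    {"ax": 0,"ay": 0,"dx": 0,"dy": 0.4,"dz": 1,"az": 0,"hand": 0.5},
    {"ax": 0,"ay": 0,"dx": 0,"dy": 0.4,"dz": 1.8,"az": 0,"hand": 0.5},
    {"ax": 0,"ay": 0,"dx": 0,"dy": 0.4,"dz": 2.3,"az": 0,"hand": 0.5},
    {"ax": 0,"ay": 0,"dx": 0,"dy": 0.4,"dz": 2.3,"az": 0,"hand": 0.5},
    {"ax": 0,"ay": 0,"dx": 0,"dy": 0.4,"dz": 2.3,"az": 0,"hand": 1},
    {"ax": 0,"ay": 0,"dx": 0,"dy": 0.4,"dz": 2.3,"az": 0,"hand": 1},
    {"ax": 0,"ay": 0,"dx": 0,"dy": 0.4,"dz": 2.3,"az": 0,"hand": 1},
    {"ax": 0,"ay": 0,"dx": 0,"dy": 0.4,"dz": 2.3,"az": 0,"hand": 1},
    {"ax": 0,"ay": 0,"dx": 0,"dy": 0.4,"dz": 2.3,"az": 0,"hand": 1},
  ],
)

```text
clock: 14.4
eef_pos: [658.1, -161.5, -20.5]
tool_rot: [3.141, -0.0, 1.109]
force: [-1.2, 0.2, 3.4]
width: 7.3
gripper_force: 58.8
```

send_rows(
  series=[
    {"ax": 0,"ay": 0,"dx": 0,"dy": 0,"dz": -2,"az": 0,"hand": 1},
    {"ax": 0,"ay": 0,"dx": 0,"dy": 0,"dz": -5,"az": 0,"hand": 1},
    {"ax": 0,"ay": 0,"dx": 0,"dy": 0,"dz": -6.5,"az": 0,"hand": 1},
    {"ax": 0,"ay": 0,"dx": 0,"dy": 0,"dz": -6.5,"az": 0,"hand": 1},
  ],
)

```text
clock: 14.8
eef_pos: [659.7, -161.9, 46.4]
tool_rot: [3.137, -0.001, 1.109]
force: [0.4, -0.6, -0.6]
width: 6.9
gripper_force: 58.8
```

Run:
```python
from h import *
go((428,50,45,1.105),(428,50,-16,1.105))
```

```text
at [ 659.7 -161.9   46.4] yaw 1.109 w 6.9 t 14.8
dx 8.64 dy -30.19 dz 0.01 ax 0.005 ay -0.001 az 0.004
dx 8.63 dy -30.22 dz 6.11 ax 0.005 ay -0.001 az 0.004
```

send_rows(
  series=[
    {"ax": 0,"ay": 0,"dx": 8.6,"dy": -30.2,"dz": 0,"az": 0,"hand": 1},
    {"ax": 0,"ay": 0,"dx": 8.6,"dy": -30.2,"dz": 0,"az": 0,"hand": 1},
    {"ax": 0,"ay": 0,"dx": 8.6,"dy": -30.2,"dz": 0,"az": 0,"hand": 1},
    {"ax": 0,"ay": 0,"dx": 8.6,"dy": -30.2,"dz": 0,"az": 0,"hand": 1},
    {"ax": 0,"ay": 0,"dx": 8.6,"dy": -30.2,"dz": 0,"az": 0,"hand": 1},
    {"ax": 0,"ay": 0,"dx": 8.6,"dy": -30.2,"dz": 0,"az": 0,"hand": 1},
    {"ax": 0,"ay": 0,"dx": 8.6,"dy": -30.2,"dz": 0,"az": 0,"hand": 1},
    {"ax": 0,"ay": 0,"dx": 8.6,"dy": -30.2,"dz": 0,"az": 0,"hand": 1},
  ],
)

```text
clock: 15.6
eef_pos: [423.1, 51.8, 43.3]
tool_rot: [-3.139, 0.001, 1.113]
force: [0.6, -0.2, -1.6]
width: 7.4
gripper_force: 58.9
```

send_rows(
  series=[
    {"ax": 0,"ay": 0,"dx": 0,"dy": 0,"dz": 2,"az": 0,"hand": 1},
    {"ax": 0,"ay": 0,"dx": 0,"dy": 0,"dz": 4,"az": 0,"hand": 1},
    {"ax": 0,"ay": 0,"dx": 0,"dy": 0,"dz": 5.5,"az": 0,"hand": 1},
    {"ax": 0,"ay": 0,"dx": 0,"dy": 0,"dz": 6,"az": 0,"hand": 1},
    {"ax": 0,"ay": 0,"dx": 0,"dy": 0,"dz": 6,"az": 0,"hand": 1},
  ],
)

```text
clock: 16.1
eef_pos: [425.8, 46.5, -13.8]
tool_rot: [-3.141, 0.008, 1.106]
force: [0.6, -0.8, -0.5]
width: 7.1
gripper_force: 59.1
```

send_rows(
  series=[
    {"ax": 0,"ay": 0,"dx": 0,"dy": 0,"dz": 0.2,"az": 0,"hand": 1},
    {"ax": 0,"ay": 0,"dx": 0,"dy": 0,"dz": 0.2,"az": 0,"hand": 0.7},
    {"ax": 0,"ay": 0,"dx": 0,"dy": 0,"dz": 0.2,"az": 0,"hand": 0.7},
    {"ax": 0,"ay": 0,"dx": 0,"dy": 0,"dz": 0.2,"az": 0,"hand": 0.7},
    {"ax": 0,"ay": 0,"dx": 0,"dy": 0,"dz": -2,"az": 0,"hand": 0.7},
    {"ax": 0,"ay": 0,"dx": 0,"dy": 0,"dz": -5,"az": 0,"hand": 0.6},
    {"ax": 0,"ay": 0,"dx": 0,"dy": 0,"dz": -7,"az": 0,"hand": 0.5},
    {"ax": 0,"ay": 0,"dx": 0,"dy": 0,"dz": -7,"az": 0,"hand": 0.5},
  ],
)

```text
clock: 16.9
eef_pos: [426.1, 48.7, 59.6]
tool_rot: [3.14, 0.005, 1.109]
force: [-0.4, -0.1, 0.4]
width: 42.6
gripper_force: 0.0
```

Run:
```python
from h import *
go((474.5,-55.5,45,0.471),(474.5,-55.5,5,0.471))
```

```text
at [426.1  48.7  59.6] yaw 1.109 w 42.6 t 16.9
dx -7.17 dy 8.98 dz 1.51 ax 0.003 ay 0.005 az 0.638
dx -7.15 dy 8.97 dz 5.51 ax 0.003 ay 0.005 az 0.638
```

send_rows(
  series=[
    {"ax": 0,"ay": 0,"dx": -7.2,"dy": 9.0,"dz": 1.0,"az": 0.64,"hand": 0.5},
    {"ax": 0,"ay": 0,"dx": -7.2,"dy": 9.0,"dz": 1.0,"az": 0.64,"hand": 0.5},
    {"ax": 0,"ay": 0,"dx": -7.2,"dy": 9.0,"dz": 1.0,"az": 0.64,"hand": 0.5},
    {"ax": 0,"ay": 0,"dx": -7.2,"dy": 9.0,"dz": 1.0,"az": 0.64,"hand": 0.5},
    {"ax": 0,"ay": 0,"dx": -7.2,"dy": 9.0,"dz": 1.0,"az": 0.64,"hand": 0.5},
    {"ax": 0,"ay": 0,"dx": -7.2,"dy": 9.0,"dz": 2,"az": 0.64,"hand": 0.5},
    {"ax": 0,"ay": 0,"dx": -7.2,"dy": 9.0,"dz": 4,"az": 0.64,"hand": 0.5},
    {"ax": 0,"ay": 0,"dx": -7.2,"dy": 9.0,"dz": 4,"az": 0.64,"hand": 0.5},
  ],
)

```text
clock: 17.7
eef_pos: [470.7, -55.7, 15.6]
tool_rot: [3.14, 0.012, 0.474]
force: [0.2, 0.4, -0.1]
width: 42.3
gripper_force: 0.0
```

Run:
```python
from h import *
go((474.5,-55.5,-21,0.471))
s=get_image('side')
cv2.imwrite('pics/b10.png',cv2.cvtColor(cv2.resize(s['pixels'][180:400,200:360],None,fx=3.5,fy=2.7,interpolation=cv2.INTER_CUBIC),cv2.COLOR_RGB2BGR))
```

```text
at [470.7 -55.7  15.6] yaw 0.474 w 42.3 t 17.7
dx 0.39 dy 0.15 dz 3.66 ax 0.001 ay 0.012 az 0.003
```

View pics/b10.png

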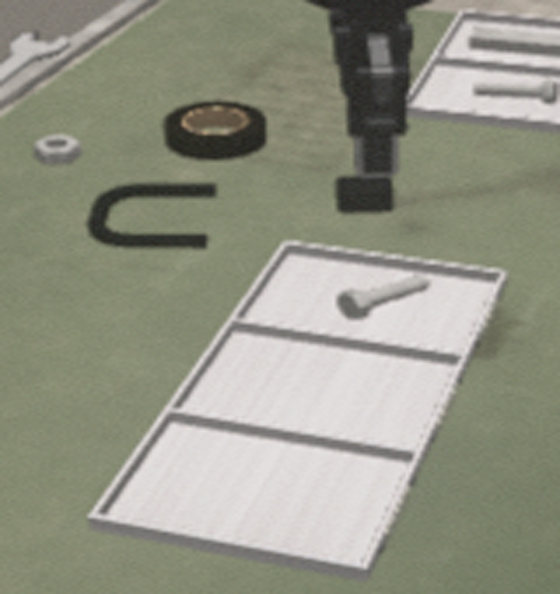

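Bolt A lies in tray three's first compartment. The fingers are lined up with the pad at crop (364,193), within about 5 mm; the planned correction covers that.

send_rows(
  series=[
    {"ax": 0,"ay": 0,"dx": 0.4,"dy": 0.1,"dz": 0.5,"az": 0,"hand": 0.5},
    {"ax": 0,"ay": 0,"dx": 0.4,"dy": 0.1,"dz": 2,"az": 0,"hand": 0.5},
    {"ax": 0,"ay": 0,"dx": 0.4,"dy": 0.1,"dz": 3.6,"az": 0,"hand": 0.5},
    {"ax": 0,"ay": 0,"dx": 0.4,"dy": 0.1,"dz": 3.6,"az": 0,"hand": 0.5},
    {"ax": 0,"ay": 0,"dx": 0.4,"dy": 0.1,"dz": 3.6,"az": 0,"hand": 1},
    {"ax": 0,"ay": 0,"dx": 0.4,"dy": 0.1,"dz": 3.6,"az": 0,"hand": 1},
    {"ax": 0,"ay": 0,"dx": 0.4,"dy": 0.1,"dz": 3.6,"az": 0,"hand": 1},
    {"ax": 0,"ay": 0,"dx": 0.4,"dy": 0.1,"dz": 3.6,"az": 0,"hand": 1},
  ],
)

```text
clock: 18.55
eef_pos: [477.2, -55.7, -17.6]
tool_rot: [3.138, 0.006, 0.47]
force: [0.0, 0.1, 6.0]
width: 19.9
gripper_force: 59.4
```

send_rows(
  series=[
    {"ax": 0,"ay": 0,"dx": 0,"dy": 0,"dz": -2,"az": 0,"hand": 1},
    {"ax": 0,"ay": 0,"dx": 0,"dy": 0,"dz": -5,"az": 0,"hand": 1},
    {"ax": 0,"ay": 0,"dx": 0,"dy": 0,"dz": -6,"az": 0,"hand": 1},
    {"ax": 0,"ay": 0,"dx": 0,"dy": 0,"dz": -6,"az": 0,"hand": 1},
  ],
)

```text
clock: 18.95
eef_pos: [478.1, -55.7, 42.9]
tool_rot: [3.137, 0.005, 0.469]
force: [0.2, 1.1, -0.8]
width: 20.3
gripper_force: 58.8
```

Run:
```python
from h import *
go((412,214,45,0.3),(412,214,-14,0.3))
```

```text
at [478.1 -55.7  42.9] yaw 0.469 w 20.3 t 18.95
dx 6.29 dy -27.04 dz -0.37 ax 0.005 ay 0.005 az 0.169
dx 6.32 dy -27.07 dz 5.53 ax 0.005 ay 0.005 az 0.169
```

send_rows(
  series=[
    {"ax": 0,"ay": 0,"dx": 6.3,"dy": -27.0,"dz": -0.4,"az": 0.17,"hand": 1},
    {"ax": 0,"ay": 0,"dx": 6.3,"dy": -27.0,"dz": -0.4,"az": 0.17,"hand": 1},
    {"ax": 0,"ay": 0,"dx": 6.3,"dy": -27.0,"dz": -0.4,"az": 0.17,"hand": 1},
    {"ax": 0,"ay": 0,"dx": 6.3,"dy": -27.0,"dz": -0.4,"az": 0.17,"hand": 1},
    {"ax": 0,"ay": 0,"dx": 6.3,"dy": -27.0,"dz": -0.4,"az": 0.17,"hand": 1},
    {"ax": 0,"ay": 0,"dx": 6.3,"dy": -27.0,"dz": -0.4,"az": 0.17,"hand": 1},
    {"ax": 0,"ay": 0,"dx": 6.3,"dy": -27.0,"dz": -0.4,"az": 0.17,"hand": 1},
    {"ax": 0,"ay": 0,"dx": 6.3,"dy": -27.0,"dz": -0.4,"az": 0.17,"hand": 1},
    {"ax": 0,"ay": 0,"dx": 6.3,"dy": -27.0,"dz": -0.4,"az": 0.17,"hand": 1},
  ],
)

```text
clock: 19.85
eef_pos: [410.8, 211.9, 43.6]
tool_rot: [3.135, 0.009, 0.298]
force: [-0.2, -0.5, -0.6]
width: 20.4
gripper_force: 58.9
```

Run:
```python
from h import *
go((412,214,-14,0.3))
```

```text
at [410.8 211.9  43.6] yaw 0.298 w 20.4 t 19.85
dx 0.23 dy -0.20 dz 5.76 ax 0.006 ay 0.009 az -0.002
```

send_rows(
  series=[
    {"ax": 0,"ay": 0,"dx": 0.2,"dy": -0.2,"dz": 2,"az": 0,"hand": 1},
    {"ax": 0,"ay": 0,"dx": 0.2,"dy": -0.2,"dz": 4,"az": 0,"hand": 1},
    {"ax": 0,"ay": 0,"dx": 0.2,"dy": -0.2,"dz": 5.3,"az": 0,"hand": 1},
    {"ax": 0,"ay": 0,"dx": 0.2,"dy": -0.2,"dz": 5.7,"az": 0,"hand": 1},
    {"ax": 0,"ay": 0,"dx": 0.2,"dy": -0.2,"dz": 5.7,"az": 0,"hand": 1},
  ],
)

```text
clock: 20.35
eef_pos: [411.8, 214.5, -13.3]
tool_rot: [3.136, 0.009, 0.298]
force: [0.9, -0.3, 0.4]
width: 19.8
gripper_force: 58.9
```

send_rows(
  series=[
    {"ax": 0,"ay": 0,"dx": 0,"dy": 0,"dz": 0,"az": 0,"hand": 0.6},
    {"ax": 0,"ay": 0,"dx": 0,"dy": 0,"dz": 0,"az": 0,"hand": 0.6},
    {"ax": 0,"ay": 0,"dx": 0,"dy": 0,"dz": 0,"az": 0,"hand": 0.6},
    {"ax": 0,"ay": 0,"dx": 0,"dy": 0,"dz": -2,"az": 0,"hand": 0.6},
    {"ax": 0,"ay": 0,"dx": 0,"dy": 0,"dz": -5,"az": 0,"hand": 0.6},
    {"ax": 0,"ay": 0,"dx": 0,"dy": 0,"dz": -7,"az": 0,"hand": 0.5},
    {"ax": 0,"ay": 0,"dx": 0,"dy": 0,"dz": -7,"az": 0,"hand": 0.5},
  ],
)

```text
clock: 21.05
eef_pos: [414.0, 217.5, 59.7]
tool_rot: [3.138, 0.002, 0.299]
force: [0.0, 0.8, 0.5]
width: 42.5
gripper_force: 0.0
```

Run:
```python
from h import *
go((480,-40,60,1.43),(660.5,-46,60,1.43))
```

```text
at [414.  217.5  59.7] yaw 0.299 w 42.5 t 21.05
dx -1.28 dy 26.55 dz 0.06 ax 0.002 ay 0.004 az -1.131
dx 15.79 dy 32.44 dz 0.05 ax 0.002 ay 0.004 az -1.131
```

send_rows(
  series=[
    {"ax": 0,"ay": 0,"dx": -1.3,"dy": 26.5,"dz": 0,"az": -1.13,"hand": 0.5},
    {"ax": 0,"ay": 0,"dx": -1.3,"dy": 26.5,"dz": 0,"az": -1.13,"hand": 0.5},
    {"ax": 0,"ay": 0,"dx": -1.3,"dy": 26.5,"dz": 0,"az": -1.13,"hand": 0.5},
    {"ax": 0,"ay": 0,"dx": -1.3,"dy": 26.5,"dz": 0,"az": -1.13,"hand": 0.5},
    {"ax": 0,"ay": 0,"dx": -1.3,"dy": 26.5,"dz": 0,"az": -1.13,"hand": 0.5},
    {"ax": 0,"ay": 0,"dx": 15.8,"dy": 32.4,"dz": 0,"az": -1.13,"hand": 0.5},
    {"ax": 0,"ay": 0,"dx": 15.8,"dy": 32.4,"dz": 0,"az": -1.13,"hand": 0.5},
    {"ax": 0,"ay": 0,"dx": 15.8,"dy": 32.4,"dz": 0,"az": -1.13,"hand": 0.5},
    {"ax": 0,"ay": 0,"dx": 15.8,"dy": 32.4,"dz": 0,"az": -1.13,"hand": 0.5},
    {"ax": 0,"ay": 0,"dx": 15.8,"dy": 32.4,"dz": 0,"az": -1.13,"hand": 0.5},
  ],
)

```text
clock: 22.05
eef_pos: [663.2, -47.4, 56.2]
tool_rot: [-3.14, 0.005, 1.426]
force: [0.7, 0.5, 0.6]
width: 42.6
gripper_force: 0.0
```

Run:
```python
from h import *
go((660.5,-46,0,1.43),(660.5,-46,-23,1.43))
```

```text
at [663.2 -47.4  56.2] yaw 1.426 w 42.6 t 22.05
dx 0.13 dy -0.28 dz 5.62 ax -0.001 ay 0.005 az -0.004
dx 0.14 dy -0.28 dz 7.92 ax -0.001 ay 0.005 az -0.004
```

send_rows(
  series=[
    {"ax": 0,"ay": 0,"dx": 0.1,"dy": -0.2,"dz": 3,"az": 0,"hand": 0.5},
    {"ax": 0,"ay": 0,"dx": 0.1,"dy": -0.2,"dz": 5,"az": 0,"hand": 0.5},
    {"ax": 0,"ay": 0,"dx": 0.1,"dy": -0.2,"dz": 6.5,"az": 0,"hand": 0.5},
    {"ax": 0,"ay": 0,"dx": 0.1,"dy": -0.2,"dz": 7.8,"az": 0,"hand": 0.5},
    {"ax": 0,"ay": 0,"dx": 0.1,"dy": -0.2,"dz": 7.8,"az": 0,"hand": 0.5},
    {"ax": 0,"ay": 0,"dx": 0.1,"dy": -0.2,"dz": 7.8,"az": 0,"hand": 1},
    {"ax": 0,"ay": 0,"dx": 0.1,"dy": -0.2,"dz": 7.8,"az": 0,"hand": 1},
    {"ax": 0,"ay": 0,"dx": 0.1,"dy": -0.2,"dz": 7.8,"az": 0,"hand": 1},
    {"ax": 0,"ay": 0,"dx": 0.1,"dy": -0.2,"dz": 7.8,"az": 0,"hand": 1},
  ],
)

```text
clock: 22.95
eef_pos: [657.3, -45.6, -19.5]
tool_rot: [-3.139, 0.007, 1.429]
force: [0.3, -1.0, 2.6]
width: 21.1
gripper_force: 59.2
```

send_rows(
  series=[
    {"ax": 0,"ay": 0,"dx": 0,"dy": 0,"dz": -2,"az": 0,"hand": 1},
    {"ax": 0,"ay": 0,"dx": 0,"dy": 0,"dz": -5,"az": 0,"hand": 1},
    {"ax": 0,"ay": 0,"dx": 0,"dy": 0,"dz": -6.5,"az": 0,"hand": 1},
    {"ax": 0,"ay": 0,"dx": 0,"dy": 0,"dz": -6.5,"az": 0,"hand": 1},
  ],
)

```text
clock: 23.35
eef_pos: [659.2, -44.9, 48.1]
tool_rot: [3.141, 0.006, 1.429]
force: [0.6, -0.7, 0.9]
width: 21.5
gripper_force: 59.0
```

Run:
```python
from h import *
go((490,-20,45,1.43),(420,132,45,1.6))
```

```text
at [659.2 -44.9  48.1] yaw 1.429 w 21.5 t 23.35
dx 0.08 dy -17.11 dz 0.29 ax 0.001 ay 0.006 az -0.001
dx 14.14 dy -26.18 dz 0.19 ax 0.000 ay 0.006 az -0.171
```

send_rows(
  series=[
    {"ax": 0,"ay": 0,"dx": 0.1,"dy": -17.1,"dz": 0.2,"az": 0,"hand": 1},
    {"ax": 0,"ay": 0,"dx": 0.1,"dy": -17.1,"dz": 0.2,"az": 0,"hand": 1},
    {"ax": 0,"ay": 0,"dx": 0.1,"dy": -17.1,"dz": 0.2,"az": 0,"hand": 1},
    {"ax": 0,"ay": 0,"dx": 0.1,"dy": -17.1,"dz": 0.2,"az": 0,"hand": 1},
    {"ax": 0,"ay": 0,"dx": 14.1,"dy": -26.2,"dz": 0.2,"az": -0.17,"hand": 1},
    {"ax": 0,"ay": 0,"dx": 14.1,"dy": -26.2,"dz": 0.2,"az": -0.17,"hand": 1},
    {"ax": 0,"ay": 0,"dx": 14.1,"dy": -26.2,"dz": 0.2,"az": -0.17,"hand": 1},
    {"ax": 0,"ay": 0,"dx": 14.1,"dy": -26.2,"dz": 0.2,"az": -0.17,"hand": 1},
    {"ax": 0,"ay": 0,"dx": 14.1,"dy": -26.2,"dz": 0.2,"az": -0.17,"hand": 1},
    {"ax": 0,"ay": 0,"dx": 14.1,"dy": -26.2,"dz": 0.2,"az": -0.17,"hand": 1},
  ],
)

```text
clock: 24.35
eef_pos: [417.2, 130.5, 42.4]
tool_rot: [-3.135, 0.008, 1.6]
force: [-0.1, -1.2, 0.2]
width: 21.5
gripper_force: 59.1
```

Run:
```python
from h import *
go((420,132,-16,1.6))
```

```text
at [417.2 130.5  42.4] yaw 1.6 w 21.5 t 24.35
dx 0.19 dy 0.32 dz 5.83 ax -0.007 ay 0.008 az 0.000
```

send_rows(
  series=[
    {"ax": 0,"ay": 0,"dx": 0.2,"dy": 0.2,"dz": 2,"az": 0,"hand": 1},
    {"ax": 0,"ay": 0,"dx": 0.2,"dy": 0.2,"dz": 4,"az": 0,"hand": 1},
    {"ax": 0,"ay": 0,"dx": 0.2,"dy": 0.2,"dz": 5.3,"az": 0,"hand": 1},
    {"ax": 0,"ay": 0,"dx": 0.2,"dy": 0.2,"dz": 5.8,"az": 0,"hand": 1},
    {"ax": 0,"ay": 0,"dx": 0.2,"dy": 0.2,"dz": 5.8,"az": 0,"hand": 1},
  ],
)

```text
clock: 24.85
eef_pos: [419.1, 131.1, -15.8]
tool_rot: [-3.135, 0.008, 1.597]
force: [0.1, 0.5, -0.5]
width: 21.4
gripper_force: 59.1
```

send_rows(
  series=[
    {"ax": 0,"ay": 0,"dx": 0,"dy": 0,"dz": 0,"az": 0,"hand": 0.6},
    {"ax": 0,"ay": 0,"dx": 0,"dy": 0,"dz": 0,"az": 0,"hand": 0.6},
    {"ax": 0,"ay": 0,"dx": 0,"dy": 0,"dz": 0,"az": 0,"hand": 0.6},
    {"ax": 0,"ay": 0,"dx": 0,"dy": 0,"dz": -3,"az": 0,"hand": 0.6},
    {"ax": 0,"ay": 0,"dx": 0,"dy": 0,"dz": -7,"az": 0,"hand": 0.6},
    {"ax": 0,"ay": 0,"dx": 0,"dy": 0,"dz": -12,"az": 0,"hand": 0.5},
    {"ax": 0,"ay": 0,"dx": 0,"dy": 18,"dz": -12,"az": 0,"hand": 0.5},
    {"ax": 0,"ay": 0,"dx": 12,"dy": 14,"dz": -12,"az": 0,"hand": 0.5},
  ],
)

```text
clock: 25.65
eef_pos: [503.3, 168.8, 105.8]
tool_rot: [-3.14, 0.012, 1.588]
force: [1.3, 0.7, -0.3]
width: 42.4
gripper_force: 0.0
```

That last move headed the wrong way, though with no contact. I will move away to the right, over free table, for the final look.

send_rows(
  series=[
    {"ax": 0,"ay": 0,"dx": -5,"dy": -5,"dz": 0,"az": 0,"hand": 0.5},
    {"ax": 0,"ay": 0,"dx": -28,"dy": -5,"dz": -4,"az": 0,"hand": 0.5},
    {"ax": 0,"ay": 0,"dx": -28,"dy": -5,"dz": -4,"az": 0,"hand": 0.5},
    {"ax": 0,"ay": 0,"dx": -28,"dy": -5,"dz": -4,"az": 0,"hand": 0.5},
    {"ax": 0,"ay": 0,"dx": -28,"dy": -5,"dz": -4,"az": 0,"hand": 0.5},
    {"ax": 0,"ay": 0,"dx": -28,"dy": -5,"dz": -4,"az": 0,"hand": 0.5},
    {"ax": 0,"ay": 0,"dx": -28,"dy": -5,"dz": -4,"az": 0,"hand": 0.5},
    {"ax": 0,"ay": 0,"dx": -28,"dy": -5,"dz": -4,"az": 0,"hand": 0.5},
  ],
)

```text
clock: 26.45
eef_pos: [456.5, -106.6, 146.2]
tool_rot: [-3.136, 0.006, 1.595]
force: [-0.0, 0.9, -0.5]
width: 42.8
gripper_force: 0.0
```

Run:
```python
from h import *
go((420,132,-16,1.6))
s=get_image('side');t=get_image('top')
a=cv2.resize(s['pixels'][160:400,200:400],None,fx=2,fy=2,interpolation=cv2.INTER_CUBIC)
b=cv2.resize(t['pixels'][150:310,120:320],None,fx=2,fy=3,interpolation=cv2.INTER_CUBIC)
cv2.imwrite('pics/end.png',cv2.cvtColor(np.hstack([a,b]),cv2.COLOR_RGB2BGR))
```

```text
at [ 456.5 -106.6  146.2] yaw 1.595 w 42.8 t 26.45
dx 24.05 dy -2.97 dz 16.08 ax -0.005 ay 0.006 az -0.005
```

View pics/end.png

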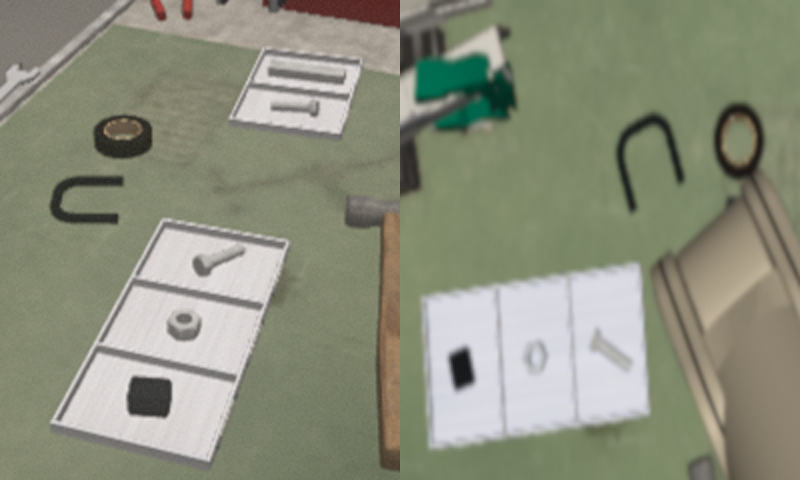

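In both views every compartment holds its part flat and near the middle: pad, nut and bolt A in tray three, bar and bolt B in tray two. The tape and rod have not moved, so I hand in.

```bash
python3 -c "
from cell import *
print(finish_job())"
```

```text
the job is handed in; nothing more can be done
None
```

I handed in both kits, and the last pictures showed every part lying flat near the middle of its compartment: the block, nut and one bolt in the three-compartment tray, and the bar and other bolt in the two-compartment tray, with the tape and bent rod where they were. The hand-in call returned no verdict.

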